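# Tap the jar carriage home under the sealing hood

### The arm

A 7-joint arm with a two-finger parallel gripper is mounted at the origin on the work surface. World frame = base frame: x ahead of the robot, y to its left, z up, the work surface at z = 0. Lengths are in m, angles in rad, forces in N, time in s.
With the tool pointing down it reaches from about 0.425 to 0.925 m from the base axis. Payload 6.8 kg.
Tool frame: the origin (TCP) lies on the centre line of the jaws, within the pads' length; the fingertips stand 8 mm ahead of it and the grasp point (between the pads) lies 11 mm behind it (bot.tips_ahead is the distance from the TCP to the fingertips, in m); z points along the fingers, y is the line along which they close (so a half turn about z gives the same grasp; the last joint's range is limited). The gripper opens to 85 mm and grips with 20 to 120 N. Pads are 22 mm wide; open, the fingers measure 114 mm over their backs; the gripper's body (76 mm by 85 mm) begins 54 mm behind the grasp point. The pads swing forward as they close: fully open they stand 13 mm farther back than shut.
Start: joints at [-1.355, 0.477, 0.022, 1.555, -0.011, 1.109, -0.083], TCP at [0.215, 0.64, 0.239] pointing down, gripper open.
Joint ranges: [-2.96, 2.96], [-0.34, 2.1], [-1.41, 1.46], [0.24, 2.44], [-1.37, 4.51], [0.17, 1.92], [-2.96, 2.96]. Speed limits (rad/s): [2.39, 2.39, 3.14, 3.14, 3.14, 3.14, 3.14].

### API

Orientations are given as a unit quaternion [w, x, y, z].
In Python, from station import bot gives the robot as it stands.
- The arm moves only by the tool send_rows, never from a script. Its argument "deltas" is text: rows parted by semicolons, each of 4 numbers parted by spaces: the shift along the tool's x, y, z in m, then the turn about the tool's z in degrees. In form: x y z spin; .... A call has 1 to 5 rows; each row is the pose to reach, as a shift and turn from the pose commanded when the call began, along the tool's axes at that moment; what a row does not reach only later rows make up. A row lasts 1/10 s, in which the tool goes at most 50 mm and 8.59 degrees, less where a joint would pass 70% of its speed; a pose out of reach is approached as far as the arm can. A call with a gripper value outside its range is refused whole. "claw" is the opening, from 0 (shut) to 1 (fully open), set as the call begins (left out, the last holds). The fingers move at their own pace and stop on an object; "force" is the grip in N (left out, the last holds). Time passes only in rows, so rows that repeat a pose let the fingers close. It gives the time, the measured TCP pose, the force, the opening and the grip force at its end, in the units of the state.
- bot.get_obs(): the state, without advancing time (a new reading comes with each control period).
- bot.read_camera(name): name is "side" or "top"; returns a dict with "img" (480x640x3 uint8, red, green, blue), "depth" (480x640 float32, m along the optical axis (not along the pixel's ray), 0 where there is no reading), "fx", "fy", "cx", "cy" (pixels), "camera_from_world" (4x4, takes a point from world to camera coordinates). Camera axes: x right, y up, looking along -z (the intrinsics and any distortion apply to the point x, -y, -z); pixel columns grow to the right and rows downward; lengths in m; the calibration is good to about 2 mm. A picture is of the moment at which its call begins.
- bot.hand_in(): hands the job in; it is judged then, once.
Trained networks look in a picture, given as the dict that the camera call returned (one of the last four; its "shot" number tells which), for a name from the list of things; names that differ only in an ending like _2 or _b are one class to them, and where a whole thing is asked for, a point or a joint stands for the part that bears it (a point fixed in the world has none). Each returns a list of dicts, best first, with "confidence" (0 to 1); they miss things now and then, are a little off and sometimes report something else, mostly with a low value. They report only what shows in the picture. A call takes as long as a camera call. They do not tell look-alikes from the thing itself.
- bot.masks_of(picture, query): "mask" (480x640 bool, what is visible of it).
- bot.landmark_of(picture, query): "xyz" ([x, y, z] in m, in world coordinates, good to about 4 mm: a listed point, or the origin of a listed thing).
The state is a dict: "t": time; "q": joint angles; "joint_vel": joint speeds; "joint_torque": joint torques, N m; "eef_pos": TCP position; "tool_rot": TCP orientation; "contact_force": force on the tool from outside, world axes, zero at the start; "torque": the same for the moment, N m; "gripper_width": opening from 0.0 (shut) to 1.0 (fully open); "grasp_force": force on a finger pad.
Only numpy, scipy, OpenCV 4.12 (cv2) and the standard library are available. Lean on these libraries where they do the work, as an engineer would, in place of code of your own. Each camera call takes 0.05 s, during which the arm holds its last target. There are 200 camera calls.

### The job

Pick up the wooden tapping block and with its foot nudge the jar carriage along its rails, in small taps with the block drawn back off it between taps, until it rests home against the hidden stop under the hood. Feel for the stop and press it only gently, touch the carriage and jar with nothing but the block, and leave the jar standing in its nest and the other things undisturbed. Then stand the block back upright on the cork mat.

Things in the scene. Friction and masses are not known exactly. Their poses are not given: they have to be found in the camera images.
- block: Tapping block of pale beech, an upside-down T: foot 110 (x) x 36 (y) x 20 (z) mm with an upright handle at its middle, 34 (x) x 26 (y) mm, up to 92 mm above the underside. 0.18 kg. Origin: centre of the foot's underside, z up the handle, x along the foot; its two ends are alike. It starts standing on the cork mat.
- mat: Cork mat 180 (x) x 140 (y) x 4 mm, fixed on the bench; origin at the centre of its underside, so its top is 4 mm above the origin.
- bed: Fixed aluminium bed 440 (x) x 160 (y) x 12 mm, top 12 mm above its origin (centre of its underside). Two steel guide rails along x rise 16 mm above the bed's top; 93 mm clear between them (y from -46.5 to +46.5), their outer faces at y = +-60.5. The carriage is to travel along the bed's +x, which points roughly to world +y.
- carriage: Loose plywood carriage on the bed between the rails (1.5 mm play each side), 140 (x) x 90 (y) x 14 mm; origin at the centre of its underside, x along the travel. Nose face x = +70 mm. Tap its tail face, x = -70 mm, flat, 40 mm tall (60 mm wide above the slab). With the jar about 0.5 kg; takes 2 to 4.5 N to slide, different each time, steady along the way. Jar nest at x = +25 mm.
- jar: Lidded amber glass jar, 66 mm diameter, 78 mm tall, standing loose in the carriage's nest; origin at the centre of its underside, 14 mm above the carriage's underside.
- hood: Grey sheet-metal hood fixed over the far end of the bed, 150 (x) x 148 (y) mm, 135 mm tall above the bed, with a small box and knob on its roof (to 190 mm). Its open mouth faces -x; origin: middle of the mouth's sill, on the bed's top. The hidden stop is inside it.
- hood_mouth (a point): Same point as the hood's origin. A rubber-faced spring stop, unseen, meets the carriage's nose 50 to 85 mm beyond here along the bed's x (50 to 110 mm of travel from the start). It yields at 1 N, then 1 mm per 2.5 N, on top of the sliding force; over 12 N (4.4 mm in) it counts as rammed. Sliding friction holds the carriage against it when the block is drawn back.
- jar_b: Bystander: lidded amber jar, 66 mm diameter, 78 mm tall, loose on the bench; origin under its centre.
- jar_c: Bystander: open empty amber jar, 66 mm diameter, 75 mm tall, loose; origin under its centre.
- jug: Bystander: steel jug with a handle, 100 mm diameter, 130 mm tall, loose; origin under its centre.
- pin_a: Bystander: wooden clothes peg 72 x 20 x 10 mm, loose; origin under its centre.
- pin_b: Bystander: wooden clothes peg 72 x 20 x 10 mm, loose; origin under its centre.
Not all that is in view belongs to the job. Leave any black or green look-alike of the block alone. What is shaped like the carriage but turquoise is not meant.

How it is judged:
By the outcome, as a careful person would: the job done as asked, in the order asked, and still so for the second after the job is handed in, with the robot touching nothing.
It also fails if it takes over 61 s, if anything falls off the work surface, if the arm or the gripper's body presses on something with over 40 N, if the wrist force passes 120 N, or if a joint passes its speed limit or range.

## Working session

There is one attempt and no reset: what is moved stays moved. The work goes in short steps, Python scripts to look and compute and a tool call to move; the robot and the scene stay as the last step left them, time stands still between calls to the robot, and variables do not carry over. Pictures are saved under pics/ and viewed, at most 10 in all, crops included, and the job is handed in when it is done.

Besides the shell and the picture viewer there is one more tool, called after "Request:" by a JSON object that holds its "fn" and its "kwargs". send_rows: Moves the arm, as the interface text tells. Its arguments: {"type":"object","properties":{"deltas":{"type":"string"},"claw":{"type":"number"},"force":{"type":"number"}},"required":["deltas"]}

```bash
mkdir -p pics; ls; cat > h.py <<'E'
from station import bot
import numpy as np, cv2
def world(p,u,v,d):
    c=np.array([(u-p['cx'])/p['fx']*d,-(v-p['cy'])/p['fy']*d,-d,1.0])
    return (np.linalg.inv(p['camera_from_world'])@c)[:3]
def cloud(p):
    v,u=np.mgrid[:480,:640]; d=p['depth']
    c=np.stack([(u-p['cx'])/p['fx']*d,-(v-p['cy'])/p['fy']*d,-d,np.ones_like(d)],-1)
    return (c@np.linalg.inv(p['camera_from_world']).T)[...,:3]
def save(n,img): cv2.imwrite('pics/'+n+'.png',img[...,::-1])
E
python3 - <<'E'
from h import *
print(bot.get_obs())
ps={}
for n in('top','side'):
    p=bot.read_camera(n); save(n+'1',p['img']); print(n,[k for k in p], np.linalg.inv(p['camera_from_world'])[:3].round(3).tolist(),p['fx'])
    for q in('block','mat','bed','carriage','jar','hood','hood_mouth','jug','pin_a'):
        for r in bot.landmark_of(p,q)[:4]: print(q,round(r['confidence'],2),np.round(r['xyz'],3))
    np.savez(n+'1.npz',**{k:p[k] for k in('img','depth','fx','fy','cx','cy','camera_from_world')})
E
```

```text
pics
{'t': 0.0, 'q': array([-1.35509702,  0.47783308,  0.02233716,  1.55646645, -0.01151204,
        1.10929117, -0.08310394]), 'joint_vel': array([ 0.00024533,  0.0004033 ,  0.00114322,  0.00078623, -0.00055677,
        0.00015243,  0.00081042]), 'joint_torque': array([ 2.47693833e-04, -5.96447468e+01,  1.60791434e+00, -2.81201237e+01,
        1.24399815e-02,  9.36288794e-03, -1.64868482e-05]), 'eef_pos': array([0.21458808, 0.63936452, 0.2382972 ]), 'tool_rot': array([-8.69599004e-05,  1.61186114e-01,  9.86923585e-01, -9.30951050e-04]), 'contact_force': array([-0.06129518,  0.34346103,  0.68055088]), 'torque': array([ 0.02480496, -0.01027624,  0.0283095 ]), 'grasp_force': 0.0, 'gripper_width': 1.0002170362822713}
top ['img', 'depth', 'fx', 'fy', 'cx', 'cy', 'camera_from_world', 'shot'] [[0.025, 0.996, -0.087, 0.446], [-1.0, 0.027, 0.014, -0.054], [0.016, 0.087, 0.996, 1.101]] 492.9757235531862
block 0.62 [ 0.278 -0.46  -0.005]
block 0.59 [ 0.279 -0.24   0.001]
block 0.56 [ 0.48  -0.285  0.004]
block 0.3 [0.749 0.017 0.001]
mat 0.79 [ 0.48  -0.3   -0.001]
mat 0.36 [0.577 0.144 0.011]
[... 425 characters left out ...]
, 'shot'] [[0.957, 0.207, -0.202, 0.29], [-0.289, 0.713, -0.639, -0.828], [0.012, 0.67, 0.742, 0.935]] 539.6987013249284
block 0.83 [ 0.279 -0.24   0.008]
block 0.8 [ 0.479 -0.287  0.   ]
block 0.8 [ 0.274 -0.459 -0.   ]
mat 0.77 [ 0.483 -0.298 -0.001]
mat 0.37 [ 0.478 -0.287 -0.001]
bed 0.61 [0.578 0.091 0.   ]
bed 0.21 [0.581 0.086 0.023]
bed 0.2 [0.581 0.062 0.011]
carriage 0.96 [0.581 0.058 0.01 ]
carriage 0.66 [ 0.48  -0.295  0.   ]
carriage 0.62 [ 0.339  0.08  -0.002]
jar 0.91 [ 0.748 -0.158 -0.   ]
jar 0.89 [0.582 0.084 0.024]
jar 0.89 [ 0.702 -0.314 -0.001]
hood 0.23 [ 0.75   0.026 -0.003]
jug 0.41 [0.58  0.092 0.003]
pin_a 0.6 [ 0.38  -0.069  0.001]
pin_a 0.55 [ 0.748  0.023 -0.002]
```

View pics/top1.png

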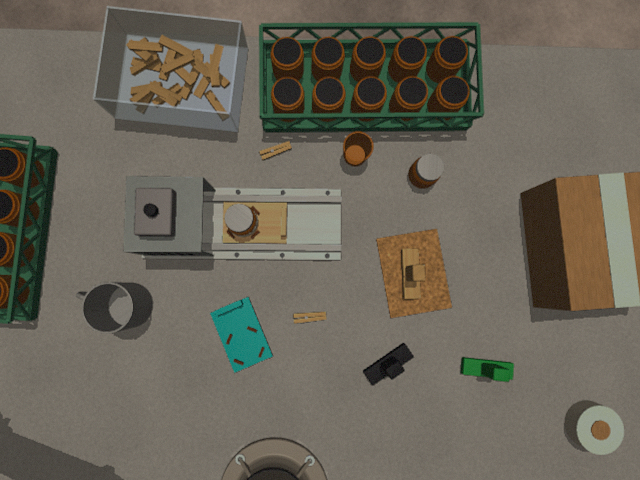

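View pics/side1.png

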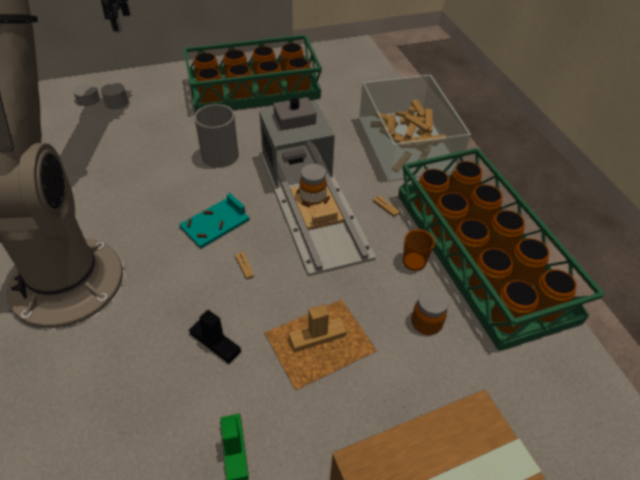

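Candidates for the block in the top picture are beech (411,273) on the cork mat, black (388,364) and green (487,369). The pale beech one standing on the mat fits. The carriage is the plywood one with the jar, between the rails at (255,222); the turquoise one at (241,334) is a decoy. Next I confirm with a crop and measure.

```bash
python3 - <<'E'
import numpy as np,cv2
from h import cloud
def rect(P,m,name):
    q=P[m][:,:2]; r=cv2.minAreaRect((q*1000).astype(np.float32)); print(name,m.sum(),np.round(r[0],1),np.round(r[1],1),round(r[2],1),'zmed',np.round(np.median(P[m][:,2]),4))
def win(P,x0,x1,y0,y1,z0,z1): return (P[...,0]>x0)&(P[...,0]<x1)&(P[...,1]>y0)&(P[...,1]<y1)&(P[...,2]>z0)&(P[...,2]<z1)
for n in('top','side'):
    p=dict(np.load(n+'1.npz')); P=cloud(p)
    if n=='top':
        cv2.imwrite('pics/crop1.png',cv2.resize(p['img'][170:400,120:520,::-1],None,fx=2,fy=2,interpolation=cv2.INTER_CUBIC))
    print(n)
    rect(P,win(P,.40,.56,-.36,-.22,.086,.11),'handle')
    rect(P,win(P,.40,.56,-.36,-.22,.018,.030),'foot')
    b=win(P,.38,.6,-.4,-.2,.001,.009); rect(P,b,'mat')
    rect(P,win(P,.45,.72,-.2,.4,.024,.034)&~win(P,.536,.62,-.2,.4,0,1),'rails')
    rect(P,win(P,.45,.72,-.2,.4,.009,.016),'bedtop')
    for s in(.505,.515,.52,.53,.63,.64,.645):
        m=win(P,s,s+.006,-.2,.03,.022,.034); 
    rect(P,win(P,.53,.63,-.05,.15,.047,.058),'tailtop')
    rect(P,win(P,.535,.62,-.05,.15,.022,.030),'slabtop')
    rect(P,win(P,.53,.63,.0,.15,.098,.112),'jarlid')
    rect(P,win(P,.48,.68,.05,.33,.14,.152),'hoodroof')
    # rails' line fits
    for a,c in((.49,.535),(.622,.67)):
        m=win(P,a,c,-.12,.1,.025,.033); q=P[m]
        k=np.polyfit(q[:,1],q[:,0],1); print('rail slope deg',np.degrees(np.arctan(k[0])).round(2),'x@0',k[1].round(4),'ymin',np.percentile(q[:,1],1).round(4),'xr',np.percentile(q[:,0]-k[0]*q[:,1],[2,98]).round(4), np.median(q[:,2]).round(4))
E
```

```text
top
handle 217 [ 476.4 -285.4] [33.  26.9] 2.6 zmed 0.0949
foot 605 [ 477.  -285.1] [108.2  36.7] 3.1 zmed 0.0231
mat 4378 [ 490.  -299.8] [199.2 219.9] 90.0 zmed 0.0034
rails 1917 [608.2  62.8] [193.5 482.7] 3.7 zmed 0.0279
bedtop 4869 [607.1  69.9] [215.9 479.2] 1.1 zmed 0.0121
tailtop 192 [577.5  42.2] [ 58.9 104.2] 3.2 zmed 0.0518
slabtop 1273 [577.5  60.8] [ 84.9 140.5] 0.0 zmed 0.026
jarlid 629 [579.2  84.8] [56.5 56.6] 2.9 zmed 0.104
hoodroof 3878 [576.3 225.4] [148.3 151.8] 0.9 zmed 0.1472
rail slope deg -0.87 x@0 0.5269 ymin -0.1168 xr [0.52   0.5338] 0.028
rail slope deg -1.46 x@0 0.6332 ymin -0.1168 xr [0.6241 0.6401] 0.0281
side
handle 255 [ 476.6 -286.5] [33.  27.5] 4.4 zmed 0.0962
foot 718 [ 476.9 -285.9] [110.3  39.1] 3.4 zmed 0.0247
mat 6209 [ 490.  -300.1] [220.  199.8] 0.0 zmed 0.0041
rails 1594 [607.1  57.6] [193.9 481.2] 3.8 zmed 0.0291
bedtop 3447 [607.2  67. ] [216.7 484.2] 0.9 zmed 0.0132
tailtop 230 [578.4  39.7] [ 61.  106.8] 3.0 zmed 0.0526
slabtop 594 [577.4  58.6] [ 84.9 144.2] 0.3 zmed 0.0272
jarlid 368 [578.7  84. ] [57.3 58.4] 14.4 zmed 0.1049
hoodroof 1447 [577.2 224.4] [149.8 155.7] 0.7 zmed 0.1484
rail slope deg -0.74 x@0 0.5268 ymin -0.117 xr [0.5199 0.5352] 0.0292
rail slope deg -1.4 x@0 0.6327 ymin -0.1185 xr [0.6239 0.6408] 0.0289
```

View pics/crop1.png

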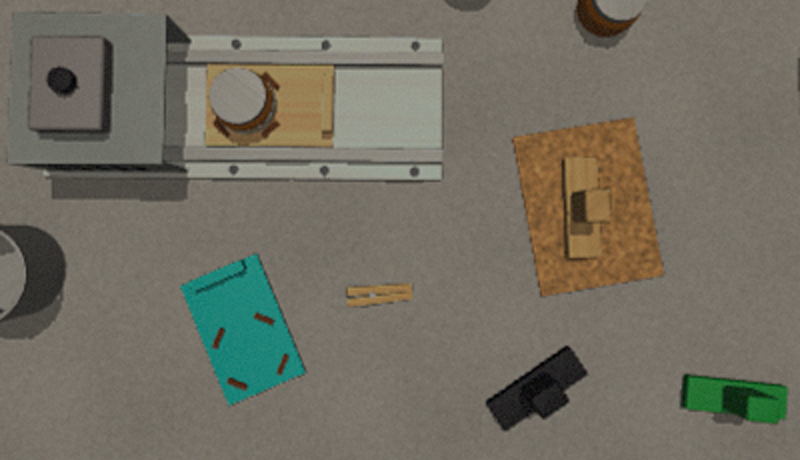

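The crop confirms it: the beech block stands on the cork at crop (585,205), with black at (540,395) and green at (735,400) left alone. Measured values:
- **Block:** about (0.477, -0.2855), yaw about 3°.
- **Bed:** +x points along (-0.019, 1), with its centre line at x ≈ 0.580 at y = 0.

Next I plan the approach.

```bash
cat > plan.py <<'E'
# plan(waypoints): rows in tool axes, 5 per call; waypoint=(x,y,z,az of tool y deg,rows)
from h import *
from scipy.spatial.transform import Rotation as R
def state():
    o=bot.get_obs(); q=o['tool_rot']; M=R.from_quat([q[1],q[2],q[3],q[0]]).as_matrix()
    return o['eef_pos'],np.degrees(np.arctan2(M[1,1],M[0,1]))
def plan(wps,start=None):
    p,a=start or state(); p=np.array(p,float); L=[]
    for x,y,z,az,n in wps:
        t=np.array([x,y,z])
        for i in range(1,n+1): L.append((p+(t-p)*i/n, a+(az-a)*i/n))
        p,a=t,az
    p,a=start or state(); p=np.array(p,float)
    for k in range(0,len(L),5):
        r=np.radians(a); T=np.array([[-np.sin(-r)*-1*-1,0,0]])  # unused
        Y=np.array([np.cos(r),np.sin(r),0]); Z=np.array([0,0,-1.]); X=np.cross(Y,Z)
        rows=[]
        for t,b in L[k:k+5]:
            d=np.round([(t-p)@X,(t-p)@Y,(t-p)@Z],4); s=round(a-b,1)
            rows.append('%g %g %g %g'%(*d,s)); e=(p+d[0]*X+d[1]*Y+d[2]*Z,a-s)
        p,a=e; print('; '.join(rows))
E
sed -i '/# unused/s/;.*//' plan.py
python3 - <<'E'
from plan import *
print(state())
plan([(.46,.15,.28,0,12),(.477,-.2855,.2,-86.8,13),(.477,-.2855,.13,-86.8,5)])
E
```

```text
(array([0.21477537, 0.63992667, 0.23931947]), np.float64(71.44851867209982))
-0.0324 -0.0322 -0.0034 6; -0.0647 -0.0644 -0.0068 11.9; -0.0971 -0.0966 -0.0102 17.9; -0.1295 -0.1288 -0.0136 23.8; -0.1618 -0.161 -0.017 29.8
-0.0441 -0.0119 -0.0033 5.9; -0.0882 -0.0237 -0.0067 11.9; -0.1323 -0.0356 -0.0101 17.8; -0.1764 -0.0475 -0.0135 23.8; -0.2205 -0.0593 -0.0169 29.7
-0.0442 0.0115 -0.0034 6; -0.0883 0.023 -0.0068 11.9; -0.1214 0.0174 -0.0006 18.6; -0.1544 0.0117 0.0055 25.3; -0.1875 0.0061 0.0117 32
-0.031 0.0127 0.0061 6.7; -0.062 0.0254 0.0123 13.3; -0.093 0.0381 0.0184 20; -0.1241 0.0508 0.0246 26.7; -0.1551 0.0635 0.0308 33.4
-0.0189 0.0277 0.0061 6.6; -0.0378 0.0554 0.0123 13.3; -0.0567 0.0831 0.0184 20; -0.0756 0.1108 0.0246 26.7; -0.0945 0.1385 0.0307 33.3
0 -0 0.014 0; 0 -0 0.028 0; 0 -0 0.042 0; 0 -0 0.056 0; 0 -0 0.07 0
```

Request:
{"fn": "send_rows", "kwargs": {"deltas": "-0.032 -0.032 -0.003 6; -0.065 -0.064 -0.007 12; -0.097 -0.097 -0.010 18; -0.13 -0.129 -0.014 24; -0.162 -0.161 -0.017 30", "claw": 1}}

```text
t: 1.5
eef_pos: [0.3179, 0.434, 0.2567]
tool_rot: [0.0, 0.413, 0.911, 0.0]
contact_force: [0.7, 0.9, 0.2]
gripper_width: 0.999
grasp_force: 0.0
```

Request:
{"fn": "send_rows", "kwargs": {"deltas": "-0.044 -0.012 -0.003 6; -0.088 -0.024 -0.007 12; -0.132 -0.036 -0.010 18; -0.176 -0.048 -0.014 24; -0.22 -0.059 -0.017 30"}}

```text
t: 2.0
eef_pos: [0.4191, 0.2301, 0.2739]
tool_rot: [-0.0, 0.635, 0.773, 0.001]
contact_force: [0.2, 0.4, 0.1]
gripper_width: 0.997
grasp_force: 0.0
```

Request:
{"fn": "send_rows", "kwargs": {"deltas": "-0.044 0.012 -0.003 6; -0.088 0.023 -0.007 12; -0.121 0.017 -0.001 18.6; -0.154 0.012 0.006 25; -0.188 0.006 0.012 32"}}

```text
t: 2.5
eef_pos: [0.4618, 0.0473, 0.2613]
tool_rot: [-0.0, 0.823, 0.568, 0.0]
contact_force: [0.0, 0.0, -0.2]
gripper_width: 0.998
grasp_force: 0.0
```

Request:
{"fn": "send_rows", "kwargs": {"deltas": "-0.031 0.013 0.006 6.7; -0.062 0.025 0.012 13; -0.093 0.038 0.018 20; -0.124 0.051 0.025 26.7; -0.155 0.064 0.031 33.4"}}

```text
t: 3.0
eef_pos: [0.4672, -0.1201, 0.2303]
tool_rot: [-0.0, 0.952, 0.307, 0.0]
contact_force: [0.5, -0.2, 1.0]
gripper_width: 1.0
grasp_force: 0.0
```

Request:
{"fn": "send_rows", "kwargs": {"deltas": "-0.019 0.028 0.006 6.6; -0.038 0.055 0.012 13; -0.057 0.083 0.018 20; -0.076 0.111 0.025 26.7; -0.094 0.138 0.031 32.4"}}

```text
t: 3.5
eef_pos: [0.4725, -0.2871, 0.1991]
tool_rot: [-0.0, 1.0, 0.03, 0.0]
contact_force: [-0.4, 1.1, 0.0]
gripper_width: 1.0
grasp_force: 0.0
```

```bash
python3 - <<'E'
from plan import *
print(state(),bot.get_obs()['contact_force'],bot.get_obs()['t'])
plan([(.477,-.2855,.12,-86.8,4),(.477,-.2855,.12,-86.8,1),(.477,-.2855,.05,-86.8,4),(.477,-.2855,.05,-86.8,1)])
E
```

```text
(array([ 0.47248185, -0.28707138,  0.19907739]), np.float64(-86.5956618772967)) [-0.42040089  1.12867853  0.01713633] 3.5
0.0012 -0.0003 0.0198 0.1; 0.0023 -0.0007 0.0395 0.1; 0.0035 -0.001 0.0593 0.2; 0.0046 -0.0013 0.0791 0.2; 0.0046 -0.0013 0.0791 0.2
0 -0 0.0175 0; 0 -0 0.035 0; 0 -0 0.0525 0; 0 -0 0.07 0; 0 -0 0.07 0
```

Request:
{"fn": "send_rows", "kwargs": {"deltas": "0.001 0 0.02 0.1; 0.0023 -0.001 0.04 0.1; 0.0035 -0.001 0.06 0.2; 0.0046 -0.0013 0.079 0.2; 0.0046 -0.0013 0.079 0.2"}}

```text
t: 4.0
eef_pos: [0.4759, -0.2831, 0.1183]
tool_rot: [-0.001, 1.0, 0.03, -0.002]
contact_force: [-0.3, -0.2, 0.5]
gripper_width: 1.001
grasp_force: 0.0
```

Request:
{"fn": "send_rows", "kwargs": {"deltas": "0 0 0.0175 0; 0 0 0.035 0; 0 0 0.0525 0; 0 0 0.07 0; 0 0 0.07 0"}}

```text
t: 4.5
eef_pos: [0.4764, -0.2836, 0.0496]
tool_rot: [-0.001, 1.0, 0.03, -0.001]
contact_force: [-0.9, -0.2, 0.4]
gripper_width: 0.998
grasp_force: 0.0
```

Request:
{"fn": "send_rows", "kwargs": {"deltas": "0 0 0 0; 0 0 0 0; 0 0 0 0; 0 0 0 0; 0 0 0 0", "claw": 0, "force": 60}}

```text
t: 5.0
eef_pos: [0.4772, -0.2845, 0.0509]
tool_rot: [0.0, 1.0, 0.03, 0.0]
contact_force: [-0.4, -0.8, 2.4]
gripper_width: 0.301
grasp_force: 64.3
```

```bash
python3 - <<'E'
from plan import *
print(state(),bot.get_obs())
p=bot.read_camera('side'); save('side2',p['img'][200:420,180:480].repeat(2,0).repeat(2,1))
E
```

```text
(array([ 0.47724309, -0.28445608,  0.05085039]), np.float64(-86.55843438582285)) {'t': 5.0, 'q': array([-0.07949687,  0.64222009,  0.67431232,  2.01734211, -0.62420246,
        0.69449341, -0.51581592]), 'joint_vel': array([ 0.00114664, -0.00077122, -0.00037609, -0.00067199, -0.00125501,
        0.00372452,  0.00216684]), 'joint_torque': array([-1.84127893e-01, -4.77949584e+01,  1.12626636e+01, -1.57066602e+01,
        1.80472032e-02, -8.88655032e-02, -2.58040993e-02]), 'eef_pos': array([ 0.47724309, -0.28445608,  0.05085039]), 'tool_rot': array([2.26485166e-04, 9.99548893e-01, 3.00289185e-02, 4.71860639e-04]), 'contact_force': array([-0.37339767, -0.81225221,  2.43412732]), 'torque': array([0.02003317, 0.0340914 , 0.05969927]), 'grasp_force': 64.31912899017334, 'gripper_width': 0.30066465959406363}
```

View pics/side2.png

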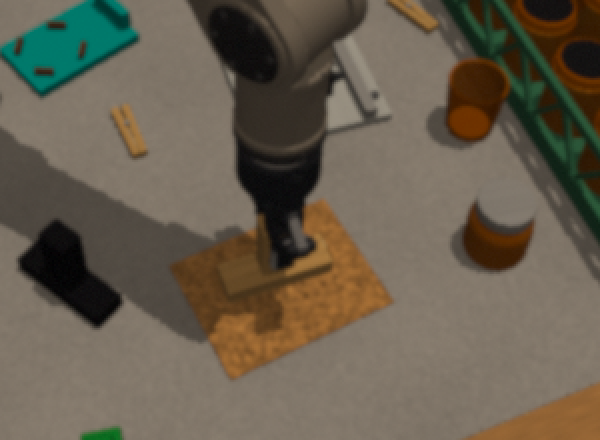

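Gripped (25.6 mm opening matches the 26 mm handle). The picture shows the fingers on the handle at about (285,235), with the block still standing on the mat. Next: lift, turn, and bring it behind the tail.

```bash
python3 - <<'E'
from plan import *
plan([(.477,-.2845,.13,-86.56,5),(.582,-.110,.13,1.1,15)])
E
```

```text
-0.0001 0 -0.0158 -0; -0.0001 0 -0.0317 -0; -0.0002 0 -0.0475 -0; -0.0002 0 -0.0633 -0; -0.0003 0 -0.0792 -0
0.0077 -0.0112 0 -5.8; 0.0154 -0.0223 0 -11.7; 0.0231 -0.0335 0 -17.5; 0.0308 -0.0447 0 -23.4; 0.0385 -0.0559 0 -29.2
0.0121 -0.0061 0 -5.9; 0.0243 -0.0121 0 -11.7; 0.0365 -0.0181 0 -17.6; 0.0487 -0.0241 0 -23.4; 0.0608 -0.0301 0 -29.2
0.0136 0.0007 0 -5.9; 0.0272 0.0013 0 -11.7; 0.0407 0.002 0 -17.6; 0.0543 0.0027 0 -23.4; 0.0678 0.0034 0 -29.3
```

Request:
{"fn": "send_rows", "kwargs": {"deltas": "0 0 -0.016 0; 0 0 -0.032 0; 0 0 -0.048 0; 0 0 -0.064 0; 0 0 -0.079 0"}}

```text
t: 5.55
eef_pos: [0.4771, -0.2842, 0.1311]
tool_rot: [0.0, 1.0, 0.03, 0.0]
contact_force: [0.0, -0.1, -1.8]
gripper_width: 0.299
grasp_force: 63.4
```

Request:
{"fn": "send_rows", "kwargs": {"deltas": "0.008 -0.011 0 -6; 0.015 -0.022 0 -12; 0.023 -0.034 0 -18; 0.031 -0.045 0 -24; 0.0385 -0.056 0 -29.2"}}

```text
t: 6.05
eef_pos: [0.5124, -0.2255, 0.1303]
tool_rot: [0.0, 0.959, 0.283, 0.0]
contact_force: [0.8, 0.1, -1.0]
gripper_width: 0.297
grasp_force: 63.6
```

Request:
{"fn": "send_rows", "kwargs": {"deltas": "0.012 -0.006 0 -6; 0.024 -0.012 0 -12; 0.036 -0.018 0 -18; 0.049 -0.024 0 -24; 0.061 -0.030 0 -29.2"}}

```text
t: 6.55
eef_pos: [0.5475, -0.1674, 0.1302]
tool_rot: [0.0, 0.857, 0.516, 0.0]
contact_force: [0.7, -0.5, -1.6]
gripper_width: 0.296
grasp_force: 63.6
```

Request:
{"fn": "send_rows", "kwargs": {"deltas": "0.014 0.001 0 -6; 0.027 0.001 0 -12; 0.041 0.002 0 -18; 0.054 0.003 0 -24; 0.068 0.0034 0 -29.2"}}

```text
t: 7.05
eef_pos: [0.5825, -0.1094, 0.1302]
tool_rot: [0.0, 0.699, 0.715, -0.0]
contact_force: [-0.2, 0.4, -1.6]
gripper_width: 0.295
grasp_force: 63.6
```

Request:
{"fn": "send_rows", "kwargs": {"deltas": "0 0 0 0; 0 0 0 0"}}

```text
t: 7.25
eef_pos: [0.582, -0.1099, 0.1298]
tool_rot: [0.0, 0.701, 0.713, -0.0]
contact_force: [-0.3, -0.6, -1.7]
gripper_width: 0.299
grasp_force: 63.6
```

```bash
python3 - <<'E'
from plan import *
print(state(),bot.get_obs()['contact_force'])
p=bot.read_camera('side'); save('side3',p['img'][130:350,200:500].repeat(2,0).repeat(2,1))
P=cloud(p)
# block foot: pixels with beech colour near
def win(x0,x1,y0,y1,z0,z1): return (P[...,0]>x0)&(P[...,0]<x1)&(P[...,1]>y0)&(P[...,1]<y1)&(P[...,2]>z0)&(P[...,2]<z1)
for nm,m in(('foot',win(.54,.63,-.2,-.04,.094,.11)),('tail',win(.53,.63,-.04,.02,.03,.06))):
    q=P[m]; r=cv2.minAreaRect((q[:,:2]*1000).astype(np.float32)); print(nm,m.sum(),r,np.median(q[:,2]),np.percentile(q[:,1],[1,99]))
E
```

```text
(array([ 0.58202357, -0.10989636,  0.12978239]), np.float64(0.9176744496940754)) [-0.34980807 -0.6052302  -1.70534209]
foot 419 ((581.52294921875, -111.36260223388672), (36.899593353271484, 109.98408508300781), 1.2986167669296265) 0.10373099272970421 [-0.16556947 -0.06355347]
tail 143 ((545.5786743164062, -4.283802032470703), (55.40420150756836, 44.56201171875), 31.393455505371094) 0.044371382050451436 [-0.02258679  0.01587959]
```

View pics/side3.png

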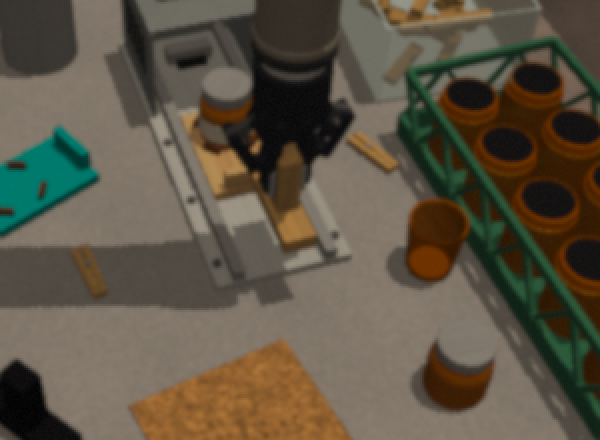

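Picture: block in the fingers at about (290,220), foot aligned with the rails and behind the tail (235,180), measured yaw 91.3°. Next I lower it into the channel and approach.

Request:
{"fn": "send_rows", "kwargs": {"deltas": "0 0 0.02 0; 0 0 0.04 0; 0 0 0.055 0; 0 0 0.065 0; 0 0 0.065 0"}}

```text
t: 7.8
eef_pos: [0.5811, -0.1098, 0.063]
tool_rot: [-0.001, 0.701, 0.713, -0.001]
contact_force: [-0.8, -0.3, -2.0]
gripper_width: 0.293
grasp_force: 63.6
```

Request:
{"fn": "send_rows", "kwargs": {"deltas": "0.012 0 0 0; 0.024 0 0 0; 0.035 0 0 0; 0.035 0 0 0; 0.035 0 0 0"}}

```text
t: 8.3
eef_pos: [0.5819, -0.0737, 0.0646]
tool_rot: [0.0, 0.7, 0.714, 0.0]
contact_force: [-0.1, 0.2, -0.6]
gripper_width: 0.297
grasp_force: 63.6
```

```bash
cat > look.py <<'E'
from plan import *
import sys
def look(n='top'):
    p=bot.read_camera(n); P=cloud(p); s=state(); o=bot.get_obs()
    def win(x0,x1,y0,y1,z0,z1): return (P[...,0]>x0)&(P[...,0]<x1)&(P[...,1]>y0)&(P[...,1]<y1)&(P[...,2]>z0)&(P[...,2]<z1)
    m=win(.535,.625,.03,.25,.098,.112)
    if m.sum()>20:
        q=P[m][:,:2]; print(n,'lid',cv2.minAreaRect((q*1000).astype(np.float32))[:2],m.sum())
    print('tcp',s[0].round(4),s[1].round(2),o['contact_force'].round(2),round(o['t'],2)); return p,P
E
python3 - <<'E'
from look import *
look('top'); p,P=look('side'); save('side4',p['img'][130:350,200:500].repeat(2,0).repeat(2,1))
E
```

```text
top lid ((578.0521240234375, 85.44805145263672), (56.42380905151367, 56.00114059448242)) 630
tcp [ 0.5818 -0.0745  0.0646] 1.07 [ 0.78 -0.37 -1.3 ] 8.35
side lid ((572.0236206054688, 85.55381774902344), (57.494544982910156, 41.961055755615234)) 295
tcp [ 0.5817 -0.0749  0.0645] 1.03 [-0.34  0.19 -1.59] 8.4
```

View pics/side4.png

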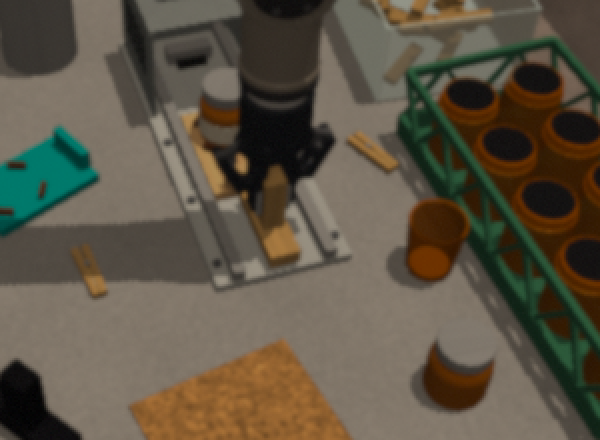

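Picture: the foot lies in the channel, about 11 mm short of the tail, and the jar is upright. Next come the first taps.

Request:
{"fn": "send_rows", "kwargs": {"deltas": "0.006 0 0 0; 0.010 0 0 0; 0.013 0 0 0; 0.016 0 0 0; 0.018 0 0 0"}}

```text
t: 8.9
eef_pos: [0.5813, -0.0569, 0.0644]
tool_rot: [0.0, 0.701, 0.713, -0.0]
contact_force: [1.3, -3.6, -1.1]
gripper_width: 0.298
grasp_force: 63.7
```

Request:
{"fn": "send_rows", "kwargs": {"deltas": "-0.006 0 0 0; -0.002 0 0 0; 0.003 0 0 0; 0.007 0 0 0; 0.010 0 0 0"}}

```text
t: 9.4
eef_pos: [0.5811, -0.0463, 0.0643]
tool_rot: [0.0, 0.701, 0.714, -0.0]
contact_force: [0.1, -3.2, -1.6]
gripper_width: 0.296
grasp_force: 63.6
```

```bash
python3 - <<'E'
from look import *
look('top')
E
```

```text
top lid ((578.519287109375, 103.7149887084961), (55.79320526123047, 55.53495407104492)) 631
tcp [ 0.5811 -0.0456  0.0642] 1.08 [ 0.21 -3.03 -0.43] 9.45
```

Request:
{"fn": "send_rows", "kwargs": {"deltas": "-0.006 0 0 0; -0.002 0 0 0; 0.003 0 0 0; 0.007 0 0 0; 0.010 0 0 0"}}

```text
t: 9.95
eef_pos: [0.581, -0.0365, 0.0643]
tool_rot: [0.0, 0.701, 0.714, -0.0]
contact_force: [0.7, -3.3, -1.4]
gripper_width: 0.295
grasp_force: 63.7
```

Request:
{"fn": "send_rows", "kwargs": {"deltas": "-0.006 0 0 0; -0.002 0 0 0; 0.003 0 0 0; 0.007 0 0 0; 0.010 0 0 0"}}

```text
t: 10.45
eef_pos: [0.5808, -0.0265, 0.0643]
tool_rot: [0.0, 0.701, 0.714, -0.0]
contact_force: [0.3, -3.5, -1.1]
gripper_width: 0.298
grasp_force: 63.7
```

Request:
{"fn": "send_rows", "kwargs": {"deltas": "-0.006 0 0 0; -0.002 0 0 0; 0.003 0 0 0; 0.005 0 0 0; 0.007 0 0 0"}}

```text
t: 10.95
eef_pos: [0.5806, -0.0198, 0.0643]
tool_rot: [0.0, 0.701, 0.713, -0.0]
contact_force: [-0.8, -3.4, -0.9]
gripper_width: 0.293
grasp_force: 63.6
```

```bash
python3 - <<'E'
from look import *
p,P=look('top');save('top5',p['img'][150:290,100:360].repeat(3,0).repeat(3,1))
E
```

```text
top lid ((578.1085205078125, 130.05047607421875), (56.357948303222656, 55.26948547363281)) 634
tcp [ 0.5806 -0.0193  0.0643] 1.05 [ 0.58 -2.48 -1.51] 11.0
```

View pics/top5.png

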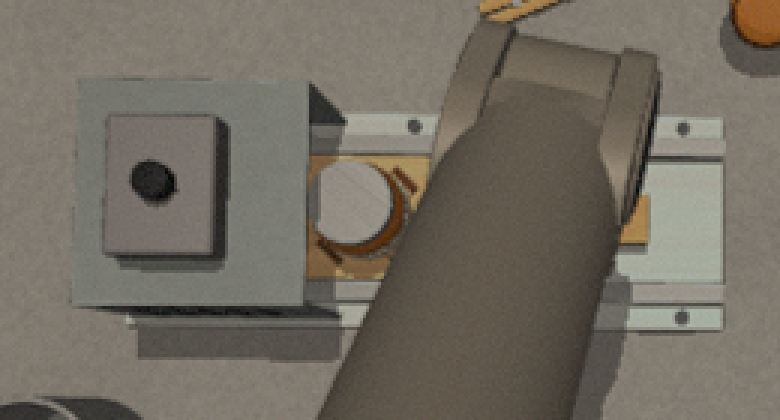

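Picture: the jar stands in its nest at (355,203), just at the mouth, after 45 mm of travel. The nose is about 26 mm past the sill, so the stop is at least about 24 mm further on.

Request:
{"fn": "send_rows", "kwargs": {"deltas": "-0.006 0 0 0; -0.002 0 0 0; 0.003 0 0 0; 0.006 0 0 0; 0.008 0 0 0"}}

```text
t: 11.5
eef_pos: [0.5805, -0.0114, 0.0643]
tool_rot: [0.0, 0.701, 0.714, -0.0]
contact_force: [-0.5, -2.9, -0.7]
gripper_width: 0.295
grasp_force: 63.7
```

Request:
{"fn": "send_rows", "kwargs": {"deltas": "-0.006 0 0 0; -0.002 0 0 0; 0.002 0 0 0; 0.004 0 0 0; 0.006 0 0 0"}}

```text
t: 12.0
eef_pos: [0.5804, -0.0059, 0.0643]
tool_rot: [0.0, 0.701, 0.713, -0.0]
contact_force: [0.1, -3.8, -0.6]
gripper_width: 0.296
grasp_force: 63.7
```

Request:
{"fn": "send_rows", "kwargs": {"deltas": "-0.006 0 0 0; -0.002 0 0 0; 0.001 0 0 0; 0.002 0 0 0; 0.003 0 0 0"}}

```text
t: 12.5
eef_pos: [0.5803, -0.003, 0.0644]
tool_rot: [0.0, 0.701, 0.713, -0.0]
contact_force: [-0.3, -3.4, -1.1]
gripper_width: 0.296
grasp_force: 63.7
```

Request:
{"fn": "send_rows", "kwargs": {"deltas": "-0.006 0 0 0; -0.002 0 0 0; 0.001 0 0 0; 0.002 0 0 0; 0.003 0 0 0"}}

```text
t: 13.0
eef_pos: [0.5803, 0.0001, 0.0643]
tool_rot: [0.0, 0.701, 0.713, -0.0]
contact_force: [-0.8, -3.9, -1.4]
gripper_width: 0.293
grasp_force: 63.7
```

Request:
{"fn": "send_rows", "kwargs": {"deltas": "-0.006 0 0 0; -0.002 0 0 0; 0.001 0 0 0; 0.002 0 0 0; 0.003 0 0 0"}}

```text
t: 13.5
eef_pos: [0.5802, 0.0031, 0.0643]
tool_rot: [0.0, 0.701, 0.713, -0.0]
contact_force: [-0.5, -4.7, -1.0]
gripper_width: 0.293
grasp_force: 63.7
```

```bash
python3 - <<'E'
from look import *
for i in range(4): look('top')
E
```

```text
top lid ((578.8400268554688, 141.32618713378906), (57.25804901123047, 33.08515167236328)) 397
tcp [0.5802 0.0033 0.0643] 1.04 [ 0.32 -4.07 -1.65] 13.55
top lid ((579.0919189453125, 141.5730438232422), (57.88406753540039, 33.518558502197266)) 390
tcp [0.5802 0.0033 0.0643] 1.03 [ 1.11 -3.21 -0.49] 13.6
top lid ((578.644775390625, 141.5802764892578), (57.29947280883789, 32.881446838378906)) 391
tcp [0.5802 0.0033 0.0643] 1.03 [ 0.06 -2.65 -1.12] 13.65
top lid ((579.1075439453125, 141.35365295410156), (57.43246078491211, 33.44042205810547)) 391
tcp [0.5802 0.0033 0.0643] 1.04 [-0.53 -3.63 -0.57] 13.7
```

The mean is about 3.4 N, still plain sliding. I carry on in 3 mm taps.

Request:
{"fn": "send_rows", "kwargs": {"deltas": "-0.006 0 0 0; -0.002 0 0 0; 0.001 0 0 0; 0.002 0 0 0; 0.003 0 0 0"}}

```text
t: 14.2
eef_pos: [0.5801, 0.0061, 0.0643]
tool_rot: [0.0, 0.701, 0.713, -0.0]
contact_force: [0.0, -3.4, -1.0]
gripper_width: 0.294
grasp_force: 63.7
```

Request:
{"fn": "send_rows", "kwargs": {"deltas": "-0.006 0 0 0; -0.002 0 0 0; 0.001 0 0 0; 0.002 0 0 0; 0.003 0 0 0"}}

```text
t: 14.7
eef_pos: [0.5801, 0.0091, 0.0644]
tool_rot: [0.0, 0.701, 0.713, -0.0]
contact_force: [0.2, -4.3, -0.2]
gripper_width: 0.299
grasp_force: 63.7
```

Request:
{"fn": "send_rows", "kwargs": {"deltas": "-0.006 0 0 0; -0.002 0 0 0; 0.001 0 0 0; 0.002 0 0 0; 0.003 0 0 0"}}

```text
t: 15.2
eef_pos: [0.5801, 0.012, 0.0643]
tool_rot: [0.0, 0.701, 0.713, -0.0]
contact_force: [0.3, -4.4, -1.4]
gripper_width: 0.3
grasp_force: 63.7
```

```bash
cat > f.py <<'E'
from look import *
f=[]
for i in range(4): bot.read_camera('side'); f.append(bot.get_obs()['contact_force'][1])
print(np.round(f,2),np.mean(f),state()[0])
E
python3 f.py
```

```text
[-3.86 -3.54 -3.39 -3.84] -3.656148781713986 [0.58002755 0.01230776 0.06427984]
```

Request:
{"fn": "send_rows", "kwargs": {"deltas": "-0.006 0 0 0; -0.002 0 0 0; 0.001 0 0 0; 0.002 0 0 0; 0.003 0 0 0"}}

```text
t: 15.9
eef_pos: [0.58, 0.0151, 0.0643]
tool_rot: [0.0, 0.701, 0.713, -0.0]
contact_force: [-0.4, -4.1, -1.6]
gripper_width: 0.296
grasp_force: 63.7
```

Request:
{"fn": "send_rows", "kwargs": {"deltas": "-0.006 0 0 0; -0.002 0 0 0; 0.001 0 0 0; 0.002 0 0 0; 0.003 0 0 0"}}

```text
t: 16.4
eef_pos: [0.5799, 0.0181, 0.0643]
tool_rot: [0.0, 0.701, 0.713, -0.0]
contact_force: [-0.0, -4.1, -1.0]
gripper_width: 0.293
grasp_force: 63.7
```

Request:
{"fn": "send_rows", "kwargs": {"deltas": "-0.006 0 0 0; -0.002 0 0 0; 0.001 0 0 0; 0.002 0 0 0; 0.003 0 0 0"}}

```text
t: 16.9
eef_pos: [0.5799, 0.0211, 0.0643]
tool_rot: [0.0, 0.701, 0.713, -0.0]
contact_force: [0.2, -3.3, -0.3]
gripper_width: 0.299
grasp_force: 63.7
```

Request:
{"fn": "send_rows", "kwargs": {"deltas": "-0.006 0 0 0; -0.002 0 0 0; 0.001 0 0 0; 0.002 0 0 0; 0.003 0 0 0"}}

```text
t: 17.4
eef_pos: [0.5798, 0.0241, 0.0643]
tool_rot: [0.0, 0.701, 0.713, -0.0]
contact_force: [0.2, -4.0, -0.1]
gripper_width: 0.294
grasp_force: 63.7
```

Request:
{"fn": "send_rows", "kwargs": {"deltas": "-0.006 0 0 0; -0.002 0 0 0; 0.001 0 0 0; 0.002 0 0 0; 0.003 0 0 0"}}

```text
t: 17.9
eef_pos: [0.5798, 0.0271, 0.0643]
tool_rot: [0.0, 0.701, 0.713, -0.0]
contact_force: [-0.9, -4.2, -0.3]
gripper_width: 0.299
grasp_force: 63.7
```

Request:
{"fn": "send_rows", "kwargs": {"deltas": "-0.006 0 0 0; -0.002 0 0 0; 0.001 0 0 0; 0.002 0 0 0; 0.003 0 0 0"}}

```text
t: 18.4
eef_pos: [0.5798, 0.0299, 0.0644]
tool_rot: [0.0, 0.701, 0.713, -0.0]
contact_force: [1.1, -5.2, -0.2]
gripper_width: 0.3
grasp_force: 63.7
```

```bash
python3 f.py
```

```text
[-2.87 -3.86 -4.48 -4.19] -3.8501545829163737 [0.57975978 0.02998379 0.06435215]
```

Request:
{"fn": "send_rows", "kwargs": {"deltas": "-0.006 0 0 0; -0.002 0 0 0; 0 0 0 0; 0.001 0 0 0; 0.002 0 0 0"}}

```text
t: 19.1
eef_pos: [0.5797, 0.0307, 0.0644]
tool_rot: [0.001, 0.701, 0.713, -0.001]
contact_force: [-0.7, -7.7, 0.9]
gripper_width: 0.296
grasp_force: 63.9
```

```bash
python3 f.py
```

```text
[-7.48 -6.24 -7.29 -7.16] -7.042565452057929 [0.5796583  0.03077265 0.06443475]
```

The stop is felt: a steady 7–7.7 N against about 3.5 N sliding, so only about 4 N on the stop after 94 mm of travel. I draw back and plan the return.

```bash
python3 - <<'E'
from plan import *
s=state(); print(s)
plan([(.5803,.005,.0644,s[1],3),(.5815,-.05,.0644,s[1],4),(.582,-.09,.135,s[1],3),(.582,-.11,.135,s[1],1),(.477,-.2845,.135,-86.56,14)])
E
```

```text
(array([0.5796583 , 0.03077265, 0.06443475]), np.float64(0.9918783739251357))
-0.0086 0.0001 0 0; -0.0172 0.0001 0 0; -0.0258 0.0002 0 0; -0.0395 0.0003 0 0; -0.0533 0.0003 0 0
-0.0137 0.0001 0 0; -0.0275 0.0001 0 0; -0.0408 0.0001 -0.0235 0; -0.0542 0 -0.047 0; -0.0675 -0 -0.0706 0
-0.02 -0.0004 0 0; -0.0323 -0.0081 0 6.3; -0.0447 -0.0158 0 12.5; -0.057 -0.0235 0 18.8; -0.0693 -0.0313 0 25
-0.0144 -0.0017 0 6.3; -0.0289 -0.0035 0 12.5; -0.0433 -0.0053 0 18.8; -0.0578 -0.0071 0 25; -0.0722 -0.0088 0 31.3
-0.0133 0.0059 0 6.2; -0.0265 0.0119 0 12.5; -0.0398 0.0179 0 18.7; -0.0531 0.0239 0 25; -0.0663 0.0299 0 31.3
```

Request:
{"fn": "send_rows", "kwargs": {"deltas": "-0.009 0 0 0; -0.017 0 0 0; -0.026 0 0 0; -0.04 0 0 0; -0.053 0 0 0"}}

```text
t: 19.8
eef_pos: [0.5806, -0.0217, 0.0643]
tool_rot: [0.0, 0.701, 0.713, -0.0]
contact_force: [0.2, -0.7, -0.9]
gripper_width: 0.293
grasp_force: 63.6
```

Request:
{"fn": "send_rows", "kwargs": {"deltas": "-0.014 0 0 0; -0.028 0 0 0; -0.041 0 -0.024 0; -0.054 0 -0.047 0; -0.068 0 -0.071 0"}}

```text
t: 20.3
eef_pos: [0.5815, -0.0899, 0.1359]
tool_rot: [-0.0, 0.701, 0.713, -0.0]
contact_force: [0.9, -0.1, -0.7]
gripper_width: 0.297
grasp_force: 63.4
```

Request:
{"fn": "send_rows", "kwargs": {"deltas": "-0.02 0 0 0; -0.032 -0.008 0 6.3; -0.045 -0.016 0 12.5; -0.057 -0.024 0 18.8; -0.069 -0.031 0 25"}}

```text
t: 20.8
eef_pos: [0.5514, -0.1595, 0.1353]
tool_rot: [-0.0, 0.84, 0.543, -0.0]
contact_force: [-0.2, -0.3, -2.2]
gripper_width: 0.297
grasp_force: 63.6
```

Request:
{"fn": "send_rows", "kwargs": {"deltas": "-0.014 -0.002 0 6.3; -0.029 -0.004 0 12.5; -0.043 -0.005 0 18.8; -0.058 -0.007 0 25; -0.072 -0.009 0 31.3"}}

```text
t: 21.3
eef_pos: [0.514, -0.2215, 0.1354]
tool_rot: [0.0, 0.955, 0.296, 0.0]
contact_force: [0.6, -0.3, -2.6]
gripper_width: 0.298
grasp_force: 63.6
```

Request:
{"fn": "send_rows", "kwargs": {"deltas": "-0.013 0.006 0 6.3; -0.027 0.012 0 12.5; -0.04 0.018 0 18.8; -0.053 0.024 0 25; -0.066 0.03 0 31.3"}}

```text
t: 21.8
eef_pos: [0.4769, -0.2836, 0.1354]
tool_rot: [-0.0, 1.0, 0.028, 0.0]
contact_force: [1.3, 0.0, -2.8]
gripper_width: 0.296
grasp_force: 63.6
```

Request:
{"fn": "send_rows", "kwargs": {"deltas": "0 0 0 0; 0 0 0 0"}}

```text
t: 22.0
eef_pos: [0.4775, -0.2826, 0.1352]
tool_rot: [-0.0, 1.0, 0.031, -0.0]
contact_force: [0.6, 0.3, -2.4]
gripper_width: 0.296
grasp_force: 63.5
```

```bash
python3 - <<'E'
from look import *
p,P=look('side'); save('side6',p['img'][100:400,160:560].repeat(2,0).repeat(2,1))
def win(x0,x1,y0,y1,z0,z1): return (P[...,0]>x0)&(P[...,0]<x1)&(P[...,1]>y0)&(P[...,1]<y1)&(P[...,2]>z0)&(P[...,2]<z1)
m=win(.53,.63,.06,.15,.045,.056); q=P[m]; print('tail top',m.sum(),np.percentile(q[:,1],[2,98]),q[:,2].mean())
m=win(.42,.54,-.36,-.22,.095,.115); q=P[m]; print('foot',cv2.minAreaRect((q[:,:2]*1000).astype(np.float32)))
plan([(.477,-.2845,.07,-86.56,4),(.477,-.2845,.053,-86.56,4),(.477,-.2845,.053,-86.56,2)])
E
```

```text
tcp [ 0.4779 -0.282   0.1352] -86.38 [-0.07  0.61 -1.65] 22.05Traceback (most recent call last):
  File "<stdin>", line 4, in <module>
    return _quantile_unchecked(
        a, q, axis, out, overwrite_input, method, keepdims, weights)
    return _ureduce(a,
                    func=_quantile_ureduce_func,
    ...<5 lines>...
                    overwrite_input=overwrite_input,
                    method=method)
    r = func(a, **kwargs)
    result = _quantile(arr,
                       quantiles=q,
    ...<2 lines>...
                       out=out,
                       weights=wgt)
    slices_having_nans = np.isnan(arr[-1, ...])
                                  ~~~^^^^^^^^^
IndexError: index -1 is out of bounds for axis 0 with size 0
```

View pics/side6.png

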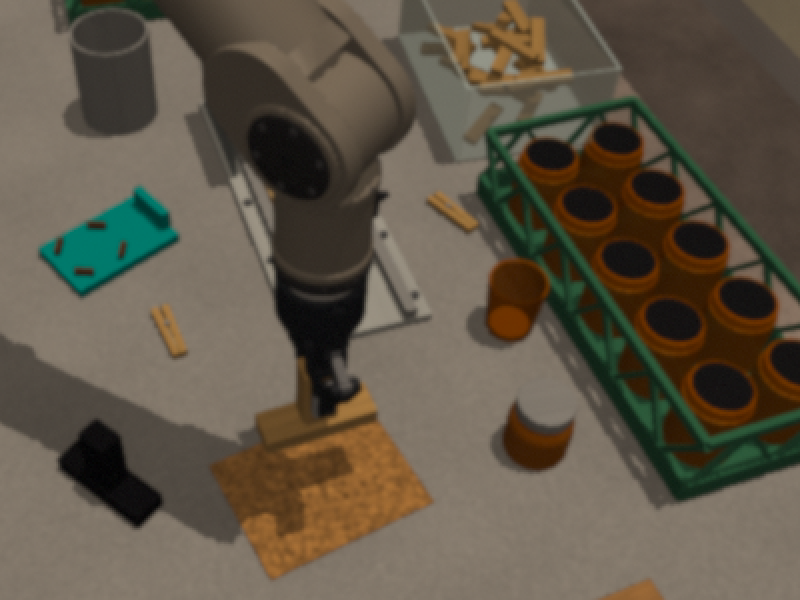

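Picture: block held level above the cork at about (318,410), bystanders unmoved; the arm hides the carriage from this view. Next I set the block down and will check the carriage from the top camera afterwards.

Request:
{"fn": "send_rows", "kwargs": {"deltas": "0 0.001 0.02 0; 0 0.002 0.04 0; 0 0.0025 0.06 0; 0 0.0025 0.07 0; 0 0.0025 0.075 0"}}

```text
t: 22.55
eef_pos: [0.4777, -0.2841, 0.0595]
tool_rot: [-0.0, 1.0, 0.031, -0.0]
contact_force: [-0.0, 0.2, -2.1]
gripper_width: 0.297
grasp_force: 63.6
```

Request:
{"fn": "send_rows", "kwargs": {"deltas": "0 0 0.003 0; 0 0 0.005 0; 0 0 0.007 0; 0 0 0.008 0; 0 0 0.008 0"}}

```text
t: 23.05
eef_pos: [0.4778, -0.2849, 0.0525]
tool_rot: [0.0, 1.0, 0.03, 0.0]
contact_force: [0.6, 0.7, -1.9]
gripper_width: 0.295
grasp_force: 63.6
```

```bash
python3 - <<'E'
from look import *
p,P=look('top');o=bot.get_obs(); print(o['contact_force'])
for q in('carriage','jar'):
    for r in bot.landmark_of(p,q)[:4]: print(q,round(r['confidence'],2),np.round(r['xyz'],3))
p,P=look('side')
m=(P[...,0]>.42)&(P[...,0]<.54)&(P[...,1]>-.36)&(P[...,1]<-.22)&(P[...,2]>.02)&(P[...,2]<.034); q=P[m]; print('foot',m.sum(),cv2.minAreaRect((q[:,:2]*1000).astype(np.float32)),np.median(q[:,2]))
E
```

```text
top lid ((578.739501953125, 155.28927612304688), (33.12116241455078, 5.715968608856201)) 42
tcp [ 0.4778 -0.285   0.0525] -86.55 [ 0.14  0.89 -1.26] 23.1
[ 0.13542464  0.89319609 -1.2643829 ]
carriage 0.77 [0.581 0.156 0.012]
carriage 0.72 [ 0.751  0.02  -0.002]
carriage 0.7 [0.333 0.086 0.002]
jar 0.95 [ 0.745 -0.158  0.004]
jar 0.83 [0.575 0.18  0.026]
jar 0.61 [ 0.702 -0.315  0.001]
jar 0.28 [ 0.48  -0.288  0.007]
tcp [ 0.4778 -0.285   0.0525] -86.56 [ 0.07  0.36 -1.85] 23.25
foot 638 ((477.1576843261719, -284.9592590332031), (109.75532531738281, 38.3912239074707), 2.917731761932373) 0.02647180607443239
```

The block is still about 1.6 mm above the cork (its full weight is on the wrist). I lower it the rest of the way gently.

Request:
{"fn": "send_rows", "kwargs": {"deltas": "0 0 0.0005 0; 0 0 0.001 0; 0 0 0.0015 0; 0 0 0.0017 0; 0 0 0.0017 0"}}

```text
t: 23.75
eef_pos: [0.4776, -0.285, 0.0508]
tool_rot: [-0.0, 1.0, 0.03, 0.0]
contact_force: [-2.0, 0.9, 3.9]
gripper_width: 0.296
grasp_force: 64.5
```

Seated. I release and withdraw straight up.

Request:
{"fn": "send_rows", "kwargs": {"deltas": "0 0 -0.0003 0; 0 0 -0.0003 0; 0 0 -0.0003 0; 0 0 -0.0003 0; 0 0 -0.0003 0", "claw": 1}}

```text
t: 24.25
eef_pos: [0.4777, -0.2849, 0.0508]
tool_rot: [0.0, 1.0, 0.03, -0.0]
contact_force: [0.6, -0.2, 0.3]
gripper_width: 0.999
grasp_force: 0.0
```

Request:
{"fn": "send_rows", "kwargs": {"deltas": "0 0 0 0; 0 0 -0.01 0; 0 0 -0.03 0; 0 0 -0.06 0; 0 0 -0.1 0"}}

```text
t: 24.75
eef_pos: [0.4767, -0.2845, 0.1515]
tool_rot: [-0.0, 1.0, 0.03, -0.001]
contact_force: [0.6, 0.1, 0.6]
gripper_width: 1.001
grasp_force: 0.0
```

Request:
{"fn": "send_rows", "kwargs": {"deltas": "0 0.03 -0.03 0; 0 0.07 -0.06 0; 0 0.11 -0.08 0; 0 0.15 -0.08 0; 0 0.15 -0.08 0"}}

```text
t: 25.25
eef_pos: [0.4845, -0.4409, 0.2331]
tool_rot: [0.003, 1.0, 0.027, 0.0]
contact_force: [-0.1, -0.9, 0.2]
gripper_width: 1.003
grasp_force: 0.0
```

```bash
python3 - <<'E'
from look import *
p,P=look('top'); Q=cloud
s,S=look('side'); save('side7',cv2.resize(s['img'],(800,600)))
for n,P in(('top',P),('side',S)):
    def win(x0,x1,y0,y1,z0,z1): return (P[...,0]>x0)&(P[...,0]<x1)&(P[...,1]>y0)&(P[...,1]<y1)&(P[...,2]>z0)&(P[...,2]<z1)
    m=win(.53,.63,.06,.15,.047,.058)
    if m.any(): print(n,'tail top ymin',m.sum(),np.percentile(P[m][:,1],[2,98]))
    for nm,m in(('foot',win(.40,.56,-.36,-.22,.018,.03)),('handle',win(.40,.56,-.36,-.22,.086,.11))):
        if m.any(): print(n,nm,cv2.minAreaRect((P[m][:,:2]*1000).astype(np.float32)),np.median(P[m][:,2]))
for q in('jar','carriage','pin_a','jug'):
    for r in bot.landmark_of(s,q)[:3]: print(q,round(r['confidence'],2),np.round(r['xyz'],3))
E
```

```text
top lid ((579.4202880859375, 154.88821411132812), (30.642986297607422, 6.028367519378662)) 43
tcp [ 0.4851 -0.4379  0.232 ] -86.82 [-0.35  0.87 -0.21] 25.3
side lid ((553.2974853515625, 178.6036376953125), (29.332979202270508, 7.658814907073975)) 30
tcp [ 0.4858 -0.4357  0.2313] -86.69 [-0.27 -0.78  0.33] 25.35
top tail top ymin 172 [0.08630838 0.14921608]
top foot ((476.9427490234375, -283.6302795410156), (108.04064178466797, 37.19145584106445), 2.4574038982391357) 0.023043556857593517
top handle ((476.0447082519531, -283.731689453125), (32.67599105834961, 26.423742294311523), 1.4427790641784668) 0.09517201977474632
side tail top ymin 47 [0.08361295 0.09827832]
side foot ((476.8095703125, -285.04693603515625), (110.4972152709961, 38.59919738769531), 2.9106578826904297) 0.024663747364625788
side handle ((476.49395751953125, -285.48687744140625), (34.43471908569336, 26.577848434448242), 8.030412673950195) 0.0961445351907827
jar 0.74 [0.577 0.18  0.027]
jar 0.63 [ 0.698 -0.315 -0.003]
jar 0.56 [ 0.744 -0.159 -0.   ]
carriage 0.67 [0.339 0.08  0.   ]
carriage 0.61 [0.579 0.158 0.014]
pin_a 0.56 [ 0.379 -0.068 -0.002]
jug 0.69 [0.392 0.33  0.004]
jug 0.38 [0.578 0.18  0.024]
```

View pics/side7.png

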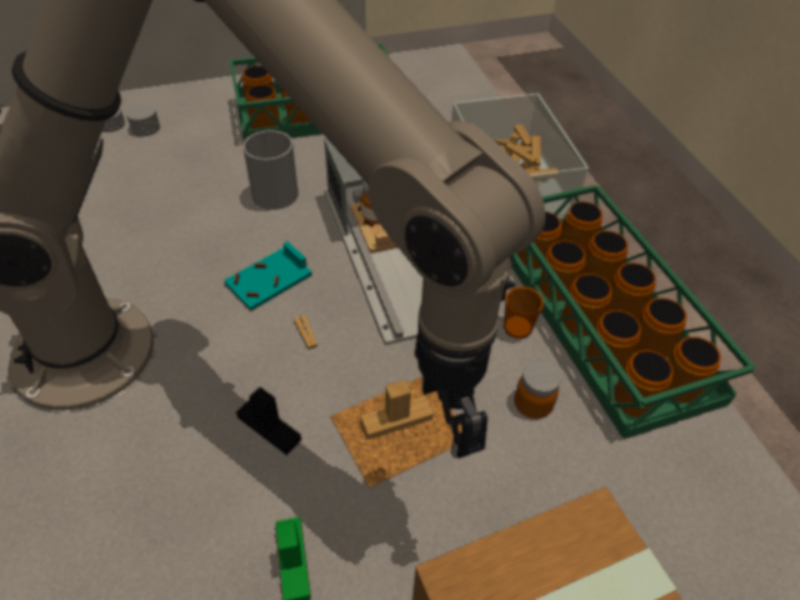

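Picture: the block stands upright on the cork at (398,410), the gripper is clear of it, the carriage is under the hood with its jar, and the bystanders are in place.

Request:
{"fn": "send_rows", "kwargs": {"deltas": "0 0 0 0; 0 0 0 0; 0 0 0 0; 0 0 0 0; 0 0 0 0"}}

```text
t: 26.05
eef_pos: [0.4867, -0.4346, 0.2309]
tool_rot: [-0.0, 1.0, 0.03, -0.0]
contact_force: [0.3, -0.3, -0.4]
gripper_width: 0.997
grasp_force: 0.0
```

```bash
python3 -c "
from station import bot
print(bot.hand_in())"
```

```text
the job is handed in; nothing more can be done
None
```

The job is handed in at about 26 s, with no verdict shown: the carriage was tapped about 95 mm home against the stop at about 4 N, the jar is in its nest, the bystanders I rechecked had not moved, and the block is back upright on the cork mat.

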